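Take up the slack in a paper cutter's clamp spindle

TASK

The clamp crank on top of the paper cutter has too much free play. Rock it gently, clockwise until it resists and then back anticlockwise until it resists, to feel how far it swings freely, without forcing it on and shifting the clamp bar that holds the paper. Then turn the take-up nut under it clockwise by its peg until the crank's knob has only about 15 mm of free swing left (not so tight that the crank binds), and let go, leaving the other things on the desk alone.

Things in the scene. Friction and masses are not known exactly. Their poses are not given: they have to be found in the camera images.
- crank_knob (a point): Centre, half-way up, of the upright black round grip knob at the end of the clamp crank: 22 mm in diameter, top 29 mm above and foot 29 mm below this point (which is 306 mm above the desk), standing on a flat dark steel arm 22 mm wide, 12 mm thick. It moves on a level circle of 100 mm radius about the spindle's axis, on the cutter's left (+y) side.
- crank_hub (a point): Top of the crank's hub, on its axis, 286 mm above the desk. In the free play the crank swings with under 1 N at the knob. At each end it resists firmly: 3 to 4 N at the knob is enough to feel it. Forced on clockwise, at about 7 N, it shifts the clamp bar. The play is unknown: 40 to 120 mm of knob travel (0.4 to 1.2 rad); the knob starts inside it, at least 8 mm from each end.
- nut_peg (a point): Centre, half-way up, of the upright round steel peg of the take-up nut: 16 mm in diameter, top 27 mm above and foot 27 mm below this point (which is 260 mm above the desk), on the end of a flat steel arm 18 mm wide, 12 mm thick. It moves on a level circle of 85 mm radius about the spindle's axis, on the cutter's right (-y) side.
- nut_hub (a point): Centre of the take-up nut, on the spindle's axis, 224 mm above the desk, below the crank on the same thread. Stiff: about 11 N at its peg turns it, and it stays where it is put (9 N at the knob, anticlockwise, pushes it back). Turned clockwise seen from above, each radian takes one radian off the crank's free swing, at its anticlockwise end; with no play left they bind.
- spindle (a point): A point on the upright axis of the clamp spindle, at the top of the bridge, 205 mm above the desk: the common centre of the circles of crank knob and nut peg. The grey bridge is a level beam 85 mm deep and 436 mm wide between two cheeks; only nut and crank stand higher.
- clamp_bar (a joint): Height of the dark steel clamp bar under the bridge, 320 mm wide, on the paper stack, in m from where it starts (0); positive is up. Forcing the crank past the clockwise end of its play shifts it by 0.04 mm per mm of knob travel.
- cutter: Desktop stack paper cutter: grey base 500 x 440 mm, steel table 68 mm high, bridge across it, A4 stack under the clamp bar, cut-off lever swung down across the front of the bridge (135 mm high), its black handle sticking out 355 mm to the right. Origin on the desk under the spindle; x to the machine's rear (away from the robot), y to its left. It cannot be shifted.
- tumbler: Drinking glass, 68 mm in diameter and 95 mm high, loose on the desk left of the cutter; origin at the centre of its underside. To be left alone.
- stapler: Black stapler, 140 mm long, 38 mm wide and 52 mm high, loose on the desk right of the cutter; origin at the centre of its underside. To be left alone.
- glasses_case: Black glasses case, 160 mm long, 60 mm wide and 34 mm high, loose on the desk right of the cutter; origin at the centre of its underside. To be left alone.

How it is judged (in metres and radians):
On the way, in this order (a step that is already met when the one before it is completed fails the run):
1. the crank is swung clockwise to the end of its free play (to within 4 mm at the knob) (x of crank_knob in the frame of thread above -0.004 m), for 0.1 s.
2. the crank is swung back anticlockwise to the other end of its free play (to within 4 mm at the knob) (x of crank_knob in the frame of take_up below -0.05729 m), for 0.1 s.
At the end, for the whole second after the job is handed in: the nut stands so that between 8 and 22 mm of free swing is left at the crank's knob (0.08 to 0.22 rad), the clamp bar is within 0.25 mm of its height at the start, and crank and nut are let go (x of nut_peg in the frame of thread between 0.00255 and 0.01438 m and y of nut_peg in the frame of thread below 0 m and not (value of joint clamp_bar above 0.00025 m or value of joint clamp_bar below -0.00025 m)); the robot touches nothing.
It fails at once if the clamp bar is shifted up or down by over 0.25 mm, the crank being forced past the end of its free play (value of joint clamp_bar above 0.00025 m or value of joint clamp_bar below -0.00025 m).
It fails at once if the nut is tightened until the crank binds (under 2 mm of free swing left at the knob) (x of nut_peg in the frame of thread below -0.00255 m).
It fails at once if the tumbler, the stapler or the glasses case is moved by over 20 mm (distance of any of tumbler, stapler, glasses_case from where it was at the start of the episode above 0.02 m).
It also fails if it takes over 51 s, if anything falls off the work surface, if the arm or the gripper's body presses on something with over 40 N, if the wrist force passes 120 N, or if a joint passes its speed limit or range.

ROBOT

A 6-joint arm with a two-finger parallel gripper is mounted at the origin on the work surface. World frame = base frame: x ahead of the robot, y to its left, z up, the work surface at z = 0. Lengths are in m, angles in degrees, forces in N, time in s.
With the tool pointing down it reaches from about 0.35 to 0.875 m from the base axis. Payload 4.2 kg.
Tool frame: the origin (TCP) lies midway between the tips of the shut fingers; the grasp point (between the pads) lies 19 mm behind it; z points along the fingers, y is the direction in which the jaws open and shut (so a half turn about z gives the same grasp; the last joint's range is limited). The gripper opens to 87 mm and grips with 3 to 60 N. Pads are 19 mm wide; open, the fingers measure 117 mm over their backs; the gripper's body (75 mm by 190 mm) begins 51 mm behind the grasp point.
Start: joints at [-54.511, 22.042, 0.453, 0, -68.411, -14.817], TCP at [0.221, -0.585, 0.223] pointing down, gripper open.
Joint ranges: [-179.83, 179.83], [-69.29, 118.12], [-61.27, 80.66], [-181.25, 117.63], [-171.15, -9.14], [-177.46, 177.46]. Speed limits (degrees/s): [159.86, 159.86, 180, 180, 180, 180].

INTERFACE

Orientations are given as a 3x3 rotation matrix whose columns are the frame's x, y, z axes.
In Python, from station import r gives the robot as it stands.
- The arm moves only by the tool play_rows, never from a script. Its argument "commands" is a list that holds one entry, the list of rows, each a list of 7 numbers: the shift along the world's x, y, z in m, then the turn, a rotation vector about the world's x, y, z in rad, then the closure, from 0 (fully open) to 1 (shut). A call has 1 to 5 rows; each row is the pose to reach, as a shift and turn from the pose commanded when the call began; what a row does not reach only later rows make up. A row lasts 1/10 s, in which the tool goes at most 50 mm and 8.59 degrees, less where a joint would pass 70% of its speed; a pose out of reach is approached as far as the arm can. A call with a gripper value outside its range is refused whole. The fingers move at their own pace and stop on an object; the grip force is fixed at half the most. Time passes only in rows, so rows that repeat a pose let the fingers close. It gives the time, the measured TCP pose, the force and the opening at its end, in the units of the state.
- r.sense(): the state, without advancing time (a new reading comes with each control period).
- r.capture(name): name is "scene" or "top" or "wrist"; returns a dict with "image" (420x560x3 uint8, red, green, blue), "range_z" (420x560 float32, m along the optical axis (not along the pixel's ray), 0 where there is no reading), "intrinsics" (3x3 intrinsics, pixels), "extrinsics" (4x4, takes a point from camera to world coordinates); the wrist camera has in their place "mount" (4x4, takes a point from camera to tool coordinates, whose origin is the TCP and whose axes are the flange's). Camera axes: x right, y up, looking along -z (the intrinsics and any distortion apply to the point x, -y, -z); pixel columns grow to the right and rows downward; lengths in m; the calibration is good to about 2 mm. A picture is of the moment at which its call begins: read the wrist's pose just before it.
- r.finish_job(): hands the job in, once; it reports no verdict.
The state is a dict: "time_s": time; "joints": joint angles; "joint_velocities": joint speeds; "effort": joint torques, N m; "tcp_pos": TCP position; "ee_rot": TCP orientation; "wrist_force": force on the tool from outside, world axes, zero at the start; "moment": the same for the moment, N m; "gripper_width": opening from 0.0 (shut) to 1.0 (fully open).
Only numpy, scipy, OpenCV 4.12 (cv2) and the standard library are available. Lean on these libraries where they do the work, as an engineer would, in place of code of your own. Each camera call takes 0.05 s, during which the arm holds its last target. There are 200 camera calls.

## Working session

There is one attempt and no reset: what is moved stays moved. The work goes in short steps, Python scripts to look and compute and a tool call to move; the robot and the scene stay as the last step left them, time stands still between calls to the robot, and variables do not carry over. Pictures are saved under pics/ and viewed, about 8 in all and at most 12, crops included, and the job is handed in when it is done.

Besides the shell and the picture viewer there is one more tool, called as name([rows], argument=value, ...), one row to a line, values as JSON. play_rows: Moves the arm, as the interface text tells. Its arguments: {"type":"object","properties":{"commands":{"type":"array","items":{"type":"array","items":{"type":"array","items":{"type":"number"}}}}},"required":["commands"]}

```bash
mkdir -p pics; ls
python3 - <<'E'
from station import r
import cv2,numpy as np
s=r.sense();print(s)
for n in("scene","top"):
    c=r.capture(n);cv2.imwrite(f"pics/{n}0.png",c["image"][:,:,::-1]);np.savez(f"pics/{n}0.npz",**c)
    print(n,c["intrinsics"],c["extrinsics"])
E
```

```text
pics
{'time_s': 0.0, 'joints': array([-5.45093657e+01,  2.20917423e+01,  3.80650272e-01, -2.98868372e-02,
       -6.84110660e+01, -1.48178253e+01]), 'joint_velocities': array([-0.00409274, -0.08745932,  0.0707125 ,  0.02623977, -0.07749674,
        0.00987566]), 'effort': array([-1.08447497e-03, -3.90664029e+01,  1.87402403e+01,  4.21979651e+00,
        1.10013108e-02, -1.95802827e-04]), 'tcp_pos': array([ 0.22046968, -0.58418473,  0.22145289]), 'ee_rot': array([[-9.35679565e-01, -3.52849886e-01, -8.42865149e-04],
       [-3.52850884e-01,  9.35677393e-01,  2.01750068e-03],
       [ 7.67749781e-05,  2.18513988e-03, -9.99997610e-01]]), 'wrist_force': array([-0.62619493, -0.52497947,  0.34201616]), 'moment': array([ 0.01612761, -0.03483732,  0.0483446 ]), 'gripper_width': 0.9984903976046535}
scene [[488.96344788   0.         291.23003378]
 [  0.         488.96344788 195.81030477]
 [  0.           0.           1.        ]] [[-0.3012087  -0.80633214  0.50902043  1.1882749 ]
 [ 0.95349832 -0.26067133  0.15129907  0.22849925]
 [ 0.01068973  0.53092272  0.84735282  1.35089727]
 [ 0.          0.          0.          1.        ]]
top [[416.06726085   0.         278.09182828]
 [  0.         416.06726085 208.09355653]
 [  0.           0.           1.        ]] [[ 0.02556326  0.98073618 -0.1936571   0.24678647]
 [-0.99967036  0.0255409  -0.00261257  0.01885995]
 [ 0.00238393  0.19366005  0.9810658   1.37997765]
 [ 0.          0.          0.          1.        ]]
```

View pics/scene0.png

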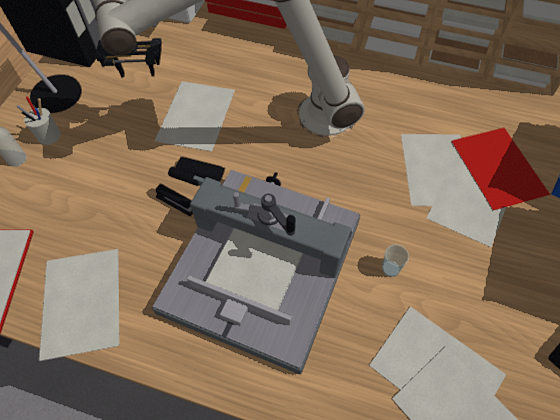

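View pics/top0.png

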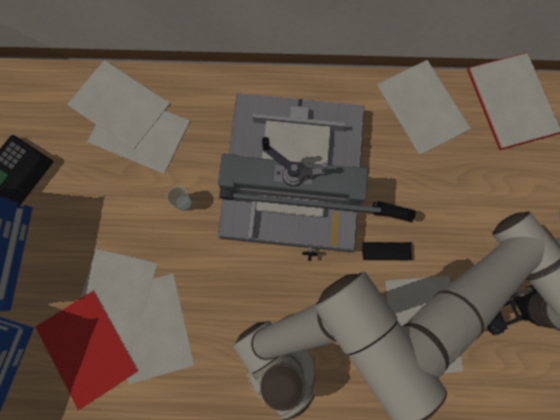

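The scene and top views show the cutter ahead of the robot. In the top view the hub is near (294,172), the knob near (266,144) and the nut arm runs right to about (340,170). Next I'll measure these from depth.

```bash
cat > h.py <<'E'
import numpy as np
def cloud(c):
    K=c["intrinsics"];T=c["extrinsics"];z=c["range_z"]
    v,u=np.mgrid[:z.shape[0],:z.shape[1]]
    p=np.stack([(u-K[0,2])/K[0,0]*z,-(v-K[1,2])/K[1,1]*z,-z],-1)
    w=p@T[:3,:3].T+T[:3,3]; w[z<=0]=np.nan
    return w
E
python3 - <<'E'
from h import *
import cv2
for n in("top","scene"):
    c=np.load(f"pics/{n}0.npz");w=cloud(c)
    x,y,z=w[...,0],w[...,1],w[...,2]
    m=(z>.225)&(z<.36)&(x>.3)&(x<.9)&(abs(y)<.35)
    k,l,st,ce=cv2.connectedComponentsWithStats(m.astype('uint8'))
    for i in range(1,k):
        if st[i,4]>5: print(n,i,st[i],w[l==i].mean(0).round(3),w[l==i].max(0).round(3),w[l==i].min(0).round(3))
    for lo,hi in((.32,.345),(.278,.296),(.262,.277),(.225,.24),(.198,.212)):
        q=m if 0 else (z>lo)&(z<hi)&(x>.3)&(x<.9)&(abs(y)<.3)
        k,l,st,ce=cv2.connectedComponentsWithStats(q.astype('uint8'))
        for i in range(1,k):
            if st[i,4]>8: 
                P=w[l==i]; print(n,lo,st[i],P.mean(0).round(4),P.min(0).round(3),P.max(0).round(3), cv2.minAreaRect(P[:,:2].astype('float32')))
c=np.load("pics/top0.npz")["image"][125:225,210:380,::-1]
a=cv2.resize(c,None,fx=4,fy=4,interpolation=3)
cv2.imwrite("pics/crop.png",np.clip(a*1.8,0,255).astype('uint8'))
E
```

```text
top 1 [262 137  66  46 772] [ 0.591 -0.011  0.271] [0.645 0.07  0.34 ] [ 0.551 -0.112  0.226]
top 0.32 [262 137   8   9  60] [0.6337 0.0598 0.3331] [0.625 0.05  0.321] [0.645 0.069 0.34 ] ((0.6350105404853821, 0.059706710278987885), (0.018760355189442635, 0.019656462594866753), 89.43067932128906)
top 0.278 [263 146  11   9  30] [0.6267 0.053  0.2831] [0.616 0.04  0.278] [0.639 0.068 0.296] ((0.628704845905304, 0.052686840295791626), (0.023905418813228607, 0.020714370533823967), 47.373687744140625)
top 0.278 [272 151  12   8  24] [0.6117 0.0263 0.2796] [0.605 0.012 0.278] [0.624 0.042 0.282] ((0.6097246408462524, 0.02696824260056019), (0.02364795096218586, 0.020016774535179138), 57.98216247558594)
top 0.278 [282 158  20  18 173] [ 0.576  -0.0164  0.2863] [ 0.556 -0.038  0.278] [0.606 0.015 0.296] ((0.5784921646118164, -0.008369773626327515), (0.05971010774374008, 0.036705341190099716), 69.73395538330078)
top 0.278 [322 163   6   6  28] [ 0.5854 -0.1031  0.286 ] [ 0.578 -0.109  0.278] [ 0.593 -0.096  0.292] ((0.5853617191314697, -0.10287990421056747), (0.01352357305586338, 0.0148269236
[... 2997 characters left out ...]
7), (0.07876618206501007, 0.0241499412804842), 59.92026901245117)
scene 0.262 [281 223  14  12  39] [0.6398 0.0566 0.2729] [0.625 0.037 0.267] [0.648 0.075 0.277] ((0.6375553011894226, 0.055239804089069366), (0.03831285610795021, 0.01287622470408678), 65.20597839355469)
scene 0.225 [235 203  39  16 251] [ 0.5875 -0.0495  0.2334] [ 0.57  -0.104  0.226] [0.6   0.003 0.24 ] ((0.5845340490341187, -0.049760423600673676), (0.10653495043516159, 0.028714565560221672), 87.58069610595703)
scene 0.198 [ 190  177  161   82 3720] [ 0.585  -0.0038  0.2052] [ 0.51  -0.234  0.198] [0.642 0.205 0.212] ((0.5762321352958679, -0.014565959572792053), (0.43553680181503296, 0.10249745845794678), 85.61214447021484)
```

View pics/crop.png

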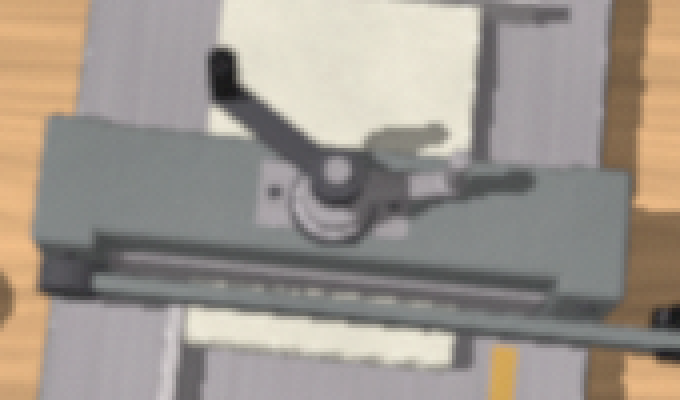

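The crop shows the knob at (222,65), the hub at (338,175) and the peg at (458,165). My estimates are spindle (0.576,-0.0165), knob (0.637,0.062), at 52°, and peg (0.587,-0.101), at -83°. I'm moving over the knob now with the jaw axis tangential.

play_rows([
  [[0,0,0.05,0,0,0,0.4],[0,0,0.1,0,0,0,0.4],[0.026,0.04,0.11,0,0,0.1,0.4],[0.052,0.08,0.13,0,0,0.2,0.4],[0.078,0.12,0.15,0,0,0.3,0.4]],
])

```text
time_s: 0.6
tcp_pos: [0.2972, -0.4659, 0.3711]
ee_rot: [[-0.788, -0.616, -0.001], [-0.616, 0.788, 0.001], [-0.0, 0.002, -1.0]]
wrist_force: [1.1, 0.0, 0.5]
gripper_width: 0.647
```

play_rows([
  [[0.026,0.04,0.01,0,0,0.1,0.4],[0.052,0.08,0.02,0,0,0.2,0.4],[0.078,0.12,0.027,0,0,0.25,0.4],[0.104,0.16,0.027,0,0,0.25,0.4],[0.13,0.2,0.027,0,0,0.25,0.4]],
])

```text
time_s: 1.1
tcp_pos: [0.4274, -0.2655, 0.3983]
ee_rot: [[-0.613, -0.79, 0.0], [-0.79, 0.613, 0.0], [-0.0, -0.0, -1.0]]
wrist_force: [0.3, -0.4, 0.0]
gripper_width: 0.596
```

play_rows([
  [[0.026,0.04,0,0,0,0,0.4],[0.052,0.08,0,0,0,0,0.4],[0.078,0.12,0,0,0,0,0.4],[0.104,0.16,0,0,0,0,0.4],[0.13,0.2,0,0,0,0,0.4]],
])

```text
time_s: 1.6
tcp_pos: [0.5574, -0.0655, 0.3979]
ee_rot: [[-0.613, -0.79, -0.001], [-0.79, 0.613, 0.0], [0.0, 0.001, -1.0]]
wrist_force: [1.3, -0.6, -0.2]
gripper_width: 0.604
```

play_rows([
  [[0.026,0.042,0,0,0,0,0.4],[0.052,0.085,0,0,0,0,0.4],[0.0795,0.1275,0,0,0,0,0.4],[0.0795,0.1275,0,0,0,0,0.4]],
])

```text
time_s: 2.0
tcp_pos: [0.6384, 0.0652, 0.394]
ee_rot: [[-0.609, -0.793, -0.005], [-0.793, 0.609, 0.0], [0.003, 0.004, -1.0]]
wrist_force: [-0.2, 0.5, -1.2]
gripper_width: 0.602
```

Run:
```python
from station import r
from h import *
import cv2
s=r.sense();c=r.capture("wrist");cv2.imwrite("pics/w1.png",c["image"][:,:,::-1])
print(s["tcp_pos"],c["mount"].round(3),c["intrinsics"])
T=np.eye(4);T[:3,:3]=s["ee_rot"];T[:3,3]=s["tcp_pos"]
d=dict(c);d["extrinsics"]=T@c["mount"];w=cloud(d);z=w[...,2]
for lo,hi in((.325,.345),(.28,.292),(.27,.282),(.226,.24)):
    q=(z>lo)&(z<hi);k,l,st,_=cv2.connectedComponentsWithStats(q.astype('uint8'))
    for i in range(1,k):
        if st[i,4]>60: P=w[l==i];print(lo,st[i],P.mean(0).round(4),cv2.minEnclosingCircle(P[:,:2].astype('float32')),cv2.minAreaRect(P[:,:2].astype('float32')))
```

```text
[0.63843491 0.065208   0.39398424] [[-0.001  0.959  0.283  0.077]
 [ 1.     0.001  0.    -0.001]
 [ 0.     0.283 -0.959 -0.162]
 [ 0.     0.     0.     1.   ]] [[361.23252826   0.         281.98529871]
 [  0.         361.23252826 204.44319768]
 [  0.           0.           1.        ]]
0.325 [264 198  34  34 878] [0.6366 0.0605 0.334 ] ((0.637527585029602, 0.061801839619874954), 0.011051842011511326) ((0.6372283697128296, 0.06143420934677124), (0.020528556779026985, 0.021278981119394302), 38.98907470703125)
0.28 [ 254   31   53   58 2005] [ 0.5768 -0.0173  0.2866] ((0.576641857624054, -0.017290014773607254), 0.018976714462041855) ((0.5769345164299011, -0.01748206466436386), (0.036952562630176544, 0.03729389235377312), 6.092477798461914)
0.28 [268 183  26  11  81] [0.6321 0.0549 0.2867] ((0.6345511674880981, 0.05798257887363434), 0.009762490168213844) ((0.6325220465660095, 0.05565498769283295), (0.006175769958645105, 0.019324978813529015), 48.91912841796875)
0.27 [ 266   84   30  110 2829] [0.6095 0.0253 0.277 ] ((0.6115365028381348, 0.028061306104063988), 0.04291310906410217) ((0.6116283535957336, 0.0279904305934906), (0.08286286890506744, 0.02200821414589882), 52.36656951904297)
0.226 [ 201    0   65   56 1392] [ 0.5842 -0.0656  0.2329] ((0.5911144018173218, -0.06722432374954224), 0.030150998383760452) ((0.5836775898933411, -0.06822042167186737), (0.01820918545126915, 0.060016609728336334), 7.628733158111572)
0.226 [252  57  14  34 138] [ 0.597  -0.022   0.2352] ((0.5944857597351074, -0.023416675627231598), 0.014033687300980091) ((0.5963875651359558, -0.023860380053520203), (0.027791855856776237, 0.005955974571406841), 76.86756134033203)
0.226 [296  56  13  35 134] [0.5668 0.001  0.2351] ((0.566164493560791, -0.001992960460484028), 0.014211800880730152) ((0.5651353001594543, -0.00019163452088832855), (0.028138671070337296, 0.0063371118158102036), 29.74295425415039)
```

View pics/w1.png

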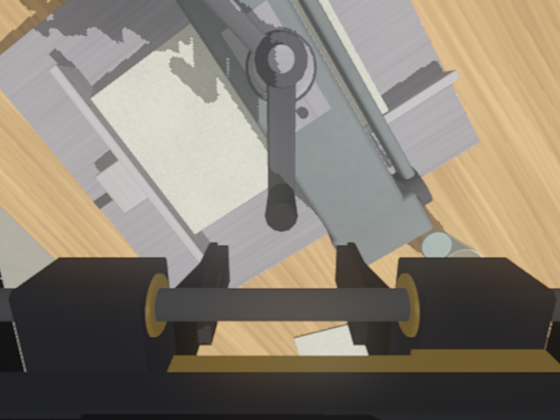

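The wrist view confirms the hub at (280,58) and the knob at (281,212), centred in front of the jaws. I get spindle (0.5767,-0.0173), knob at 52.5° and nut arm at -82.4°. Next I descend around the knob and close loosely.

play_rows([
  [[-0.001,-0.001,-0.04,0,0,0,0.4],[-0.001,-0.001,-0.08,0,0,0,0.4],[-0.001,-0.001,-0.11,0,0,0,0.4],[-0.001,-0.001,-0.11,0,0,0,0.66],[-0.001,-0.001,-0.11,0,0,0,0.66]],
])

```text
time_s: 2.55
tcp_pos: [0.6356, 0.0581, 0.2894]
ee_rot: [[-0.614, -0.79, 0.001], [-0.79, 0.614, -0.001], [0.0, -0.001, -1.0]]
wrist_force: [1.1, 0.1, 1.4]
gripper_width: 0.495
```

play_rows([
  [[0,0,0,0,0,0,0.7],[0,0,0,0,0,0,0.7],[0,0,0,0,0,0,0.7]],
])

```text
time_s: 2.85
tcp_pos: [0.6359, 0.0591, 0.2898]
ee_rot: [[-0.613, -0.79, 0.003], [-0.79, 0.613, 0.001], [-0.002, -0.002, -1.0]]
wrist_force: [0.3, 0.3, -0.2]
gripper_width: 0.321
```

play_rows([
  [[0.0016,-0.0013,0,0,0,-0.02,0.7],[0.0032,-0.0026,0,0,0,-0.04,0.7],[0.0047,-0.0038,0,0,0,-0.06,0.7],[0.0062,-0.0051,0,0,0,-0.08,0.7],[0.0076,-0.0064,0,0,0,-0.1,0.7]],
])

```text
time_s: 3.35
tcp_pos: [0.6432, 0.0526, 0.2881]
ee_rot: [[-0.69, -0.724, -0.0], [-0.724, 0.69, -0.0], [0.0, 0.0, -1.0]]
wrist_force: [0.1, 0.6, 0.5]
gripper_width: 0.302
```

play_rows([
  [[0.0018,-0.001,0,0,0,-0.02,0.7],[0.0035,-0.0021,0,0,0,-0.04,0.7],[0.0052,-0.0032,0,0,0,-0.06,0.7],[0.007,-0.0043,0,0,0,-0.08,0.7]],
])

```text
time_s: 3.75
tcp_pos: [0.6492, 0.0487, 0.2878]
ee_rot: [[-0.746, -0.666, -0.003], [-0.666, 0.746, 0.001], [0.001, 0.002, -1.0]]
wrist_force: [-2.9, 3.0, -0.8]
gripper_width: 0.302
```

That's about 4.2 N, so this is the clockwise end. I'll hold briefly and confirm.

play_rows([
  [[0,0,0,0,0,0,0.7],[0,0,0,0,0,0,0.7]],
])

```text
time_s: 3.95
tcp_pos: [0.6501, 0.0485, 0.2881]
ee_rot: [[-0.745, -0.668, 0.0], [-0.668, 0.745, -0.0], [0.0, -0.0, -1.0]]
wrist_force: [-3.1, 1.3, -0.8]
gripper_width: 0.298
```

Run:
```python
from station import r
from h import *
import cv2
s=r.sense();c=r.capture("wrist")
print(s["tcp_pos"],s["wrist_force"])
T=np.eye(4);T[:3,:3]=s["ee_rot"];T[:3,3]=s["tcp_pos"]
d=dict(c);d["extrinsics"]=T@c["mount"];w=cloud(d);z=w[...,2]
for lo,hi in((.28,.292),(.27,.281),(.226,.24)):
    q=(z>lo)&(z<hi);k,l,st,_=cv2.connectedComponentsWithStats(q.astype('uint8'))
    for i in range(1,k):
        if st[i,4]>150: P=w[l==i];print(lo,st[i],P.mean(0).round(4),cv2.minEnclosingCircle(P[:,:2].astype('float32')),cv2.minAreaRect(P[:,:2].astype('float32')))
```

```text
[0.65008019 0.04846498 0.28811606] [-3.12572149  1.33840298 -0.76682996]
0.28 [ 239    0   89   92 5198] [ 0.5769 -0.0171  0.2865] ((0.5764304995536804, -0.017263347283005714), 0.019134879112243652) ((0.5774140954017639, -0.0166778564453125), (0.03554774448275566, 0.03758691996335983), 42.218421936035156)
0.28 [264 238  44  27 347] [0.644  0.0443 0.2866] ((0.6496320366859436, 0.04985261708498001), 0.010990667156875134) ((0.6458370685577393, 0.04632527381181717), (0.011120826937258244, 0.02177056111395359), 42.8929557800293)
0.27 [ 259   83   49  173 6832] [0.6157 0.0186 0.277 ] ((0.618962287902832, 0.021081406623125076), 0.04394034668803215) ((0.6186789274215698, 0.02145417407155037), (0.08508319407701492, 0.02249286137521267), 43.052093505859375)
0.226 [ 173    0   77   47 1730] [ 0.5842 -0.0575  0.2328] ((0.5871666669845581, -0.06176554411649704), 0.02177293971180916) ((0.5827539563179016, -0.06236477941274643), (0.018142541870474815, 0.0424027144908905), 7.809081077575684)
0.226 [240  55  21  40 201] [ 0.5972 -0.0233  0.2351] ((0.5956946015357971, -0.024858416989445686), 0.011762667447328568) ((0.5966904759407043, -0.02512355148792267), (0.023208361119031906, 0.004752338398247957), 75.0916748046875)
0.226 [308  59  18  34 162] [0.5727 0.0041 0.235 ] ((0.5711812973022461, 0.0032269773073494434), 0.010017852298915386) ((0.5711230635643005, 0.0038077072240412235), (0.01961628720164299, 0.004109470639377832), 5.718777179718018)
```

The end is confirmed with the crank arm at 43.0°. Now I swing it anticlockwise along the arc.

play_rows([
  [[-0.0039,0.0047,0,0,0,0.061,0.7],[-0.0085,0.0089,0,0,0,0.122,0.7],[-0.0133,0.0128,0,0,0,0.183,0.7],[-0.0184,0.0165,0,0,0,0.244,0.7],[-0.0236,0.0198,0,0,0,0.305,0.7]],
])

```text
time_s: 4.5
tcp_pos: [0.627, 0.068, 0.2887]
ee_rot: [[-0.508, -0.862, 0.002], [-0.862, 0.508, -0.0], [-0.001, -0.002, -1.0]]
wrist_force: [0.1, -0.2, -0.3]
gripper_width: 0.303
```

play_rows([
  [[-0.0055,0.003,0,0,0,0.061,0.7],[-0.0111,0.0056,0,0,0,0.122,0.7],[-0.0169,0.0079,0,0,0,0.183,0.7],[-0.0228,0.0099,0,0,0,0.244,0.7],[-0.0289,0.0115,0,0,0,0.305,0.7]],
])

```text
time_s: 5.0
tcp_pos: [0.5981, 0.0796, 0.2888]
ee_rot: [[-0.225, -0.974, 0.003], [-0.974, 0.225, -0.0], [-0.0, -0.003, -1.0]]
wrist_force: [0.6, 0.1, -1.1]
gripper_width: 0.299
```

play_rows([
  [[-0.0061,0.0012,0,0,0,0.061,0.7],[-0.0122,0.002,0,0,0,0.122,0.7],[-0.0185,0.0025,0,0,0,0.183,0.7]],
])

```text
time_s: 5.3
tcp_pos: [0.5796, 0.0821, 0.2888]
ee_rot: [[-0.044, -0.999, 0.003], [-0.999, 0.044, 0.0], [-0.0, -0.003, -1.0]]
wrist_force: [-0.2, 0.7, -0.9]
gripper_width: 0.301
```

play_rows([
  [[-0.002,0.0001,0,0,0,0.02,0.7],[-0.004,0.0001,0,0,0,0.04,0.7],[-0.006,0.0001,0,0,0,0.06,0.7],[-0.008,0,0,0,0,0.08,0.7],[-0.01,-0.0001,0,0,0,0.1,0.7]],
])

```text
time_s: 5.8
tcp_pos: [0.569, 0.082, 0.2882]
ee_rot: [[0.054, -0.999, 0.0], [-0.999, -0.054, -0.0], [0.0, -0.0, -1.0]]
wrist_force: [0.8, 0.0, 0.3]
gripper_width: 0.301
```

play_rows([
  [[-0.002,-0.0002,0,0,0,0.02,0.7],[-0.004,-0.0005,0,0,0,0.04,0.7],[-0.006,-0.0008,0,0,0,0.06,0.7],[-0.008,-0.001,0,0,0,0.08,0.7]],
])

```text
time_s: 6.2
tcp_pos: [0.5608, 0.0811, 0.2882]
ee_rot: [[0.134, -0.991, -0.0], [-0.991, -0.134, 0.0], [-0.0, 0.0, -1.0]]
wrist_force: [1.1, 0.1, -0.5]
gripper_width: 0.303
```

play_rows([
  [[-0.0015,-0.0003,0,0,0,0.015,0.7],[-0.003,-0.0006,0,0,0,0.03,0.7],[-0.0045,-0.0008,0,0,0,0.045,0.7]],
])

```text
time_s: 6.5
tcp_pos: [0.5564, 0.0803, 0.2882]
ee_rot: [[0.178, -0.984, -0.0], [-0.984, -0.178, -0.0], [0.0, 0.0, -1.0]]
wrist_force: [-0.2, 0.2, -0.7]
gripper_width: 0.304
```

play_rows([
  [[-0.0015,-0.0003,0,0,0,0.015,0.7],[-0.003,-0.0006,0,0,0,0.03,0.7],[-0.003,-0.0006,0,0,0,0.03,0.7]],
])

```text
time_s: 6.8
tcp_pos: [0.5538, 0.0798, 0.2882]
ee_rot: [[0.207, -0.978, 0.001], [-0.978, -0.207, 0.0], [-0.0, -0.001, -1.0]]
wrist_force: [2.8, 0.3, -0.7]
gripper_width: 0.305
```

play_rows([
  [[-0.0005,-0.0001,0,0,0,0,0.7],[-0.0007,-0.0002,0,0,0,0,0.7],[-0.0007,-0.0002,0,0,0,0,0.7]],
])

```text
time_s: 7.1
tcp_pos: [0.5535, 0.0798, 0.2882]
ee_rot: [[0.207, -0.978, 0.001], [-0.978, -0.207, 0.0], [-0.0, -0.001, -1.0]]
wrist_force: [5.8, 0.7, -2.0]
gripper_width: 0.299
```

```bash
cat > look.py <<'E'
from station import r
from h import *
import cv2,sys
def look(name=None,bands=((.28,.292),(.27,.281),(.226,.24))):
    s=r.sense();c=r.capture("wrist")
    if name: cv2.imwrite(f"pics/{name}.png",c["image"][:,:,::-1])
    print(s["time_s"],s["tcp_pos"],s["wrist_force"].round(1))
    T=np.eye(4);T[:3,:3]=s["ee_rot"];T[:3,3]=s["tcp_pos"]
    d=dict(c);d["extrinsics"]=T@c["mount"];w=cloud(d);z=w[...,2]
    for lo,hi in bands:
        q=(z>lo)&(z<hi);k,l,st,_=cv2.connectedComponentsWithStats(q.astype('uint8'))
        for i in range(1,k):
            if st[i,4]>150: P=w[l==i];print(lo,st[i],P.mean(0).round(4),cv2.minEnclosingCircle(P[:,:2].astype('float32')),cv2.minAreaRect(P[:,:2].astype('float32')))
E
python3 -c "from look import *;look()"
```

```text
7.1 [0.55346017 0.07975831 0.28820211] [ 5.8  0.7 -2. ]
0.28 [ 234    0   88   92 5386] [ 0.5764 -0.0167  0.2867] ((0.5765215158462524, -0.016945388168096542), 0.018974656239151955) ((0.5764948725700378, -0.015954148024320602), (0.037137486040592194, 0.035649899393320084), 12.609980583190918)
0.28 [256 238  44  25 346] [0.558  0.0724 0.2866] ((0.5566602349281311, 0.0803738534450531), 0.011009546928107738) ((0.5577102899551392, 0.07526083290576935), (0.02181282639503479, 0.010953682474792004), 11.605384826660156)
0.27 [ 255   84   47  170 6834] [0.5659 0.035  0.2769] ((0.5651980638504028, 0.039083488285541534), 0.04312720522284508) ((0.5651159882545471, 0.039066657423973083), (0.022063447162508965, 0.0833406001329422), 11.606605529785156)
0.226 [302  56  20  39 224] [ 0.5565 -0.0099  0.235 ] ((0.5567548274993896, -0.011427760124206543), 0.011420945636928082) ((0.5559530854225159, -0.01108545996248722), (0.022418182343244553, 0.00491825956851244), 66.87821960449219)
```

The anticlockwise end is at 101.6° with 5.8 N. The play is therefore 58.6° (1.02 rad), close to my geometric prediction of 57.4°. The nut must go to about -131.5°, so I'm letting go of the knob and moving to the peg.

play_rows([
  [[0.002,0.0005,0,0,0,0,0.4],[0.002,0.0005,0,0,0,0,0.4],[0.002,0.0005,0.03,0,0,0,0.4],[0.002,0.0005,0.07,0,0,0,0.4],[0.002,0.0005,0.11,0,0,0,0.4]],
])

```text
time_s: 7.65
tcp_pos: [0.5537, 0.0795, 0.3993]
ee_rot: [[0.207, -0.978, -0.003], [-0.978, -0.207, -0.001], [0.001, 0.003, -1.0]]
wrist_force: [1.3, 0.4, 0.2]
gripper_width: 0.58
```

play_rows([
  [[0.008,-0.045,0,0,0,-0.02,0.5],[0.016,-0.09,0,0,0,-0.04,0.5],[0.025,-0.135,0,0,0,-0.073,0.5],[0.034,-0.181,0,0,0,-0.073,0.5],[0.034,-0.181,0,0,0,-0.073,0.5]],
])

```text
time_s: 8.15
tcp_pos: [0.5882, -0.1056, 0.3973]
ee_rot: [[0.128, -0.992, -0.003], [-0.992, -0.128, -0.001], [0.001, 0.004, -1.0]]
wrist_force: [-0.6, 0.3, -0.2]
gripper_width: 0.499
```

```bash
python3 -c "from look import *;look('w2',((.279,.295),(.226,.24)))"
```

```text
8.15 [ 0.5882397  -0.10560259  0.39729834] [-0.6  0.3 -0.2]
0.279 [272 194  20  22 332] [ 0.5888 -0.1027  0.287 ] ((0.5886712074279785, -0.10163139551877975), 0.008010742254555225) ((0.5886402130126953, -0.1017393246293068), (0.015031857416033745, 0.015120286494493484), 58.71849060058594)
0.279 [264 277  37  11 271] [ 0.5791 -0.0327  0.2842] ((0.5787947177886963, -0.027568086981773376), 0.015722602605819702) ((0.5795730352401733, -0.03187348693609238), (0.031243346631526947, 0.00909073930233717), 10.247574806213379)
0.226 [ 259  211   48   73 1609] [ 0.5804 -0.0417  0.2339] ((0.5797132253646851, -0.04156845808029175), 0.040487635880708694) ((0.5801379680633545, -0.04374868795275688), (0.04675544798374176, 0.07413330674171448), 7.070987701416016)
```

View pics/w2.png

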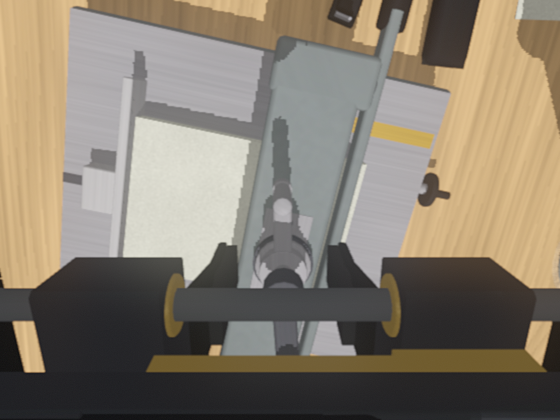

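The wrist view shows the peg at (282,208), centred between the jaws and measured at (0.5886,-0.1017). I'm descending.

play_rows([
  [[0,0.002,-0.045,0,0,0,0.5],[0,0.002,-0.09,0,0,0,0.5],[0,0.002,-0.125,0,0,0,0.5],[0,0.002,-0.145,0,0,0,0.5],[0,0.002,-0.145,0,0,0,0.77]],
])

```text
time_s: 8.7
tcp_pos: [0.5863, -0.0978, 0.2498]
ee_rot: [[0.136, -0.991, -0.009], [-0.991, -0.136, 0.0], [-0.002, 0.008, -1.0]]
wrist_force: [-0.3, 0.0, 1.2]
gripper_width: 0.464
```

play_rows([
  [[0,0,0,0,0,0,0.78],[0,0,0,0,0,0,0.78],[0,0,0,0,0,0,0.78],[0,0,0,0,0,0,0.78]],
])

```text
time_s: 9.1
tcp_pos: [0.5891, -0.0989, 0.2545]
ee_rot: [[0.135, -0.991, 0.002], [-0.991, -0.135, 0.0], [0.0, -0.002, -1.0]]
wrist_force: [-0.4, -1.0, 0.7]
gripper_width: 0.233
```

play_rows([
  [[-0.0053,-0.0007,0,0,0,-0.061,0.78],[-0.0105,-0.001,0,0,0,-0.122,0.78],[-0.0157,-0.0009,0,0,0,-0.183,0.78],[-0.0208,-0.0006,0,0,0,-0.244,0.78],[-0.026,0,0,0,0,-0.305,0.78]],
])

```text
time_s: 9.6
tcp_pos: [0.5678, -0.0992, 0.2539]
ee_rot: [[-0.171, -0.985, 0.012], [-0.985, 0.171, -0.0], [-0.002, -0.012, -1.0]]
wrist_force: [12.5, -3.3, -6.3]
gripper_width: 0.219
```

play_rows([
  [[-0.0051,0.001,0,0,0,-0.061,0.78],[-0.0101,0.0023,0,0,0,-0.122,0.78],[-0.0151,0.0039,0,0,0,-0.183,0.78],[-0.0199,0.0058,0,0,0,-0.244,0.78],[-0.0246,0.0079,0,0,0,-0.305,0.78]],
])

```text
time_s: 10.1
tcp_pos: [0.5421, -0.0925, 0.2539]
ee_rot: [[-0.46, -0.888, 0.01], [-0.888, 0.46, -0.002], [-0.002, -0.01, -1.0]]
wrist_force: [9.4, -7.7, -6.8]
gripper_width: 0.22
```

play_rows([
  [[-0.0046,0.0025,0,0,0,-0.061,0.78],[-0.009,0.0052,0,0,0,-0.122,0.78],[-0.0133,0.0082,0,0,0,-0.183,0.78],[-0.0133,0.0082,0,0,0,-0.183,0.78]],
])

```text
time_s: 10.5
tcp_pos: [0.5269, -0.0841, 0.2539]
ee_rot: [[-0.613, -0.79, 0.006], [-0.79, 0.613, -0.002], [-0.002, -0.006, -1.0]]
wrist_force: [5.6, -5.2, -4.4]
gripper_width: 0.222
```

```bash
python3 -c "from look import *;look('w3',((.279,.295),(.226,.24)))"
```

```text
10.5 [ 0.52689543 -0.08409979  0.25394937] [ 5.6 -5.2 -4.4]
0.279 [ 229  264   68   24 1154] [ 0.5284 -0.0958  0.2861] ((0.5294485092163086, -0.09393492341041565), 0.01408501248806715) ((0.5299112200737, -0.09342130273580551), (0.009982099756598473, 0.02738005854189396), 47.23060989379883)
0.279 [305 264  30  24 528] [ 0.51   -0.0829  0.287 ] ((0.5117641687393188, -0.0794295221567154), 0.007379208691418171) ((0.5120916962623596, -0.08262365311384201), (0.01455618441104889, 0.006676847115159035), 5.8562541007995605)
0.226 [262 222  35  64 419] [ 0.5249 -0.0892  0.2327] ((0.5306837558746338, -0.07751738280057907), 0.019238201901316643) ((0.5331506729125977, -0.07925669103860855), (0.0374603345990181, 0.01780296489596367), 57.35100555419922)
0.226 [ 249  322   73   33 1550] [ 0.5644 -0.0352  0.2335] ((0.5694275498390198, -0.028018664568662643), 0.022976355627179146) ((0.5643449425697327, -0.03506636619567871), (0.027043407782912254, 0.044720303267240524), 54.20172882080078)
```

play_rows([
  [[-0.0026,0.0021,0,0,0,-0.04,0.78],[-0.0051,0.0042,0,0,0,-0.078,0.78],[-0.0051,0.0042,0,0,0,-0.078,0.78]],
])

```text
time_s: 10.85
tcp_pos: [0.522, -0.0802, 0.2539]
ee_rot: [[-0.672, -0.741, 0.006], [-0.741, 0.672, -0.002], [-0.002, -0.006, -1.0]]
wrist_force: [5.8, -7.3, -5.1]
gripper_width: 0.222
```

play_rows([
  [[-0.002,0.002,0,0,0,0,0.5],[-0.002,0.002,0,0,0,0,0.5],[-0.002,0.002,0.03,0,0,0,0.5],[-0.002,0.002,0.075,0,0,0,0.5],[-0.002,0.002,0.12,0,0,0,0.5]],
])

```text
time_s: 11.35
tcp_pos: [0.5173, -0.0768, 0.3748]
ee_rot: [[-0.671, -0.741, -0.001], [-0.741, 0.671, 0.0], [0.001, 0.001, -1.0]]
wrist_force: [1.7, -0.5, -0.0]
gripper_width: 0.489
```

```bash
python3 -c "from look import *;look('w4',((.279,.295),(.226,.24)))"
```

```text
11.35 [ 0.51725326 -0.07675958  0.37484966] [ 1.7 -0.5 -0. ]
0.279 [261 194  22  24 390] [ 0.5214 -0.0838  0.2871] ((0.522436261177063, -0.08275962620973587), 0.008193006739020348) ((0.5221912860870361, -0.08317408710718155), (0.014924784190952778, 0.015259155072271824), 66.09388732910156)
0.279 [260 322  35   8 191] [ 0.5857 -0.0078  0.287 ] ((0.5846713185310364, -0.009229580871760845), 0.013728843070566654) ((0.585677444934845, -0.008229143917560577), (0.012201889418065548, 0.0272489245980978), 44.83616256713867)
0.226 [ 253  178   51  110 1979] [ 0.5578 -0.0394  0.2338] ((0.5490742921829224, -0.04704274982213974), 0.053753986954689026) ((0.5477030277252197, -0.048665739595890045), (0.10258664190769196, 0.04665106162428856), 46.99185562133789)
```

The peg is at -129.6°, which leaves about 18–19 mm of play. That's in the window, but I'll nudge it about 2° more toward 15 mm.

play_rows([
  [[0.004,-0.004,-0.045,0,0,0,0.5],[0.004,-0.004,-0.085,0,0,0,0.5],[0.004,-0.004,-0.12,0,0,0,0.5],[0.004,-0.004,-0.12,0,0,0,0.78],[0.004,-0.004,-0.12,0,0,0,0.78]],
])

```text
time_s: 11.9
tcp_pos: [0.5224, -0.0809, 0.2543]
ee_rot: [[-0.671, -0.741, 0.001], [-0.741, 0.671, -0.001], [0.0, -0.001, -1.0]]
wrist_force: [0.1, 0.3, 1.6]
gripper_width: 0.394
```

play_rows([
  [[0,0,0,0,0,0,0.78],[0,0,0,0,0,0,0.78],[-0.002,0.002,0,0,0,0,0.78],[-0.004,0.0036,0,0,0,0,0.78],[-0.004,0.0036,0,0,0,0,0.78]],
])

```text
time_s: 12.4
tcp_pos: [0.5204, -0.0785, 0.2549]
ee_rot: [[-0.671, -0.741, 0.007], [-0.741, 0.671, -0.003], [-0.003, -0.008, -1.0]]
wrist_force: [6.0, -6.2, -1.1]
gripper_width: 0.227
```

play_rows([
  [[0.002,-0.002,0,0,0,0,0.5],[0.002,-0.002,0,0,0,0,0.5],[0.002,-0.002,0.03,0,0,0,0.5],[0.002,-0.002,0.075,0,0,0,0.5],[0.002,-0.002,0.12,0,0,0,0.5]],
])

```text
time_s: 12.9
tcp_pos: [0.5191, -0.0789, 0.3745]
ee_rot: [[-0.671, -0.741, -0.002], [-0.741, 0.671, 0.0], [0.001, 0.001, -1.0]]
wrist_force: [0.4, 0.4, 0.8]
gripper_width: 0.489
```

```bash
python3 -c "from look import *;look('w5',((.279,.295),(.226,.24)))"
```

```text
12.9 [ 0.51906249 -0.07890267  0.37449228] [0.4 0.4 0.8]
0.279 [267 195  22  23 386] [ 0.5202 -0.0828  0.2871] ((0.5210168361663818, -0.08200162649154663), 0.007895325310528278) ((0.5208742022514343, -0.08230828493833542), (0.014578756876289845, 0.015273649245500565), 67.32787322998047)
0.279 [263 322  36   8 214] [ 0.5854 -0.0083  0.2872] ((0.5844038724899292, -0.009411942213773727), 0.014142121188342571) ((0.5850006341934204, -0.00869961641728878), (0.01204284094274044, 0.028070669621229172), 50.0448112487793)
0.226 [ 255  210   52   78 1826] [ 0.5605 -0.036   0.2339] ((0.5590885877609253, -0.0367412231862545), 0.040885619819164276) ((0.5573242902755737, -0.039066001772880554), (0.07487834244966507, 0.04744730144739151), 47.45942306518555)
```

The peg is now at -130.7°, leaving about 16–17 mm of play. I'll move the arm clear and check.

play_rows([
  [[-0.01,-0.02,0.04,0,0,0,0.5],[-0.03,-0.06,0.06,0,0,0,0.5],[-0.06,-0.1,0.06,0,0,0,0.5],[-0.09,-0.14,0.06,0,0,0,0.5],[-0.09,-0.14,0.06,0,0,0,0.5]],
])

```text
time_s: 13.45
tcp_pos: [0.4266, -0.222, 0.4345]
ee_rot: [[-0.676, -0.737, 0.001], [-0.737, 0.676, -0.001], [-0.0, -0.002, -1.0]]
wrist_force: [-0.5, 1.0, 0.4]
gripper_width: 0.497
```

Run:
```python
from station import r
from h import *
import cv2
print(r.sense()["tcp_pos"],r.sense()["wrist_force"])
for n in("scene","top"):
    c=r.capture(n);w=cloud(c);x,y,z=w[...,0],w[...,1],w[...,2]
    if n=="scene": cv2.imwrite("pics/s9.png",c["image"][:,:,::-1])
    for lo,hi in((.32,.345),(.278,.296)):
        q=(z>lo)&(z<hi)&(x>.45)&(x<.7)&(y>-.12)&(y<.12)
        k,l,st,ce=cv2.connectedComponentsWithStats(q.astype('uint8'))
        for i in range(1,k):
            if st[i,4]>12:
                P=w[l==i];print(n,lo,st[i],cv2.minAreaRect(P[:,:2].astype('float32')))
```

```text
[ 0.4265832  -0.22197432  0.43449079] [-0.5183794   1.01616689  0.4433549 ]
scene 0.32 [286 214   9  11  78] ((0.638566792011261, 0.06320207566022873), (0.022504813969135284, 0.019149184226989746), 17.676265716552734)
scene 0.278 [249 173   7   8  33] ((0.5222205519676208, -0.07839272171258926), (0.014097252860665321, 0.0150590306147933), 77.98482513427734)
scene 0.278 [261 193  18  20 185] ((0.579094409942627, -0.007712140679359436), (0.053388822823762894, 0.037109918892383575), 69.98051452636719)
scene 0.278 [278 211   8   7  17] ((0.6038367748260498, 0.03129762038588524), (0.016117528080940247, 0.017212240025401115), 7.6518874168396)
scene 0.278 [278 217   7   8  18] ((0.6204229593276978, 0.035711273550987244), (0.019494272768497467, 0.011006802320480347), 52.061485290527344)
scene 0.278 [284 223  11  10  38] ((0.6387465596199036, 0.05800092592835426), (0.03239922970533371, 0.014852573163807392), 65.53376007080078)
top 0.32 [262 137   8   9  61] ((0.6351014971733093, 0.05961449071764946), (0.018893489614129066, 0.01939825713634491), 88.8849105834961)
top 0.278 [263 146  13   6  30] ((0.6299151182174683, 0.05118308216333389), (0.03323720768094063, 0.010777607560157776), 89.73252868652344)
top 0.278 [276 157   7   6  13] ((0.5993903875350952, 0.023448631167411804), (0.021159689873456955, 0.007451568730175495), 63.38334274291992)
top 0.278 [282 163   9  12  22] ((0.5741724371910095, 0.0019858283922076225), (0.031717363744974136, 0.019474342465400696), 9.444668769836426)
```

View pics/s9.png

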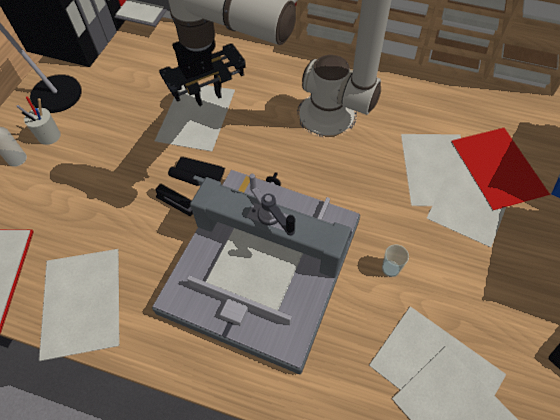

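The scene view shows the arm clear, the peg at (252,177), and the tumbler and the items on the right where they were. The crank was carried along by the nut to about 52.3°, so the play left is about 9.3°, or 16 mm.

```bash
python3 -c "
from station import r
print(r.finish_job())"
```

```text
the job is handed in; nothing more can be done
None
```

The job is done and handed in at about 13.5 s. The take-up nut now leaves about 16 mm of free swing at the crank's knob, inside the 8–22 mm window.

- **Feeling the play:** I rocked the crank clockwise until it resisted at about 4 N, with the arm at 43.0°. I then swung it back anticlockwise until it resisted at about 6 N, at 101.6°. The free swing was therefore about 1.02 rad, or 102 mm at the knob.
- **Turning the nut:** I turned it clockwise by its peg from -82° to -130.7° in two pushes, then let go and moved the arm clear.
- **Last checks:** Three estimates of the remaining swing agree at about 16 mm, 16 mm and 17.5 mm. They come from the peg's angle, from where the nut had carried the crank (52.3°), and from the measured play less the nut's turn. I did not rock the crank again to feel it.
- **Clamp bar and other things:** I did not measure the clamp bar. The highest force I read pushing clockwise was about 4.2 N, below the 7 N that shifts it. The tumbler, stapler and glasses case look unmoved in the final picture, and the wrist force was near zero.

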